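# Load the weights on a dead-weight pressure tester

## Task

Load the dead-weight pressure tester for its next test point: put the tall, mushroom-shaped weight carrier over the piston and slide it fully home, then stack the three steel weights on it one at a time, widest at the bottom and narrowest on top, each nested over the spigot of the one below and sitting flat. Set every piece down gently instead of dropping it, and leave the blue transmitter, the brass adapter, the wrench and the jar where they lie.

Things in the scene. Friction and masses are not known exactly. Their poses are not given: they have to be found in the camera images.
- piston_seat (a point): Target: top of the 60 mm wide housing on the fixed grey tester, 85 mm above the bench; point on the piston axis, z up. The piston, a post 26 mm wide, rises 43 mm from it (top 5 mm tapers to 18). Base: top 60 mm high, reaches 90 mm either way in x, 75 in -y, 245 in +y. Green gauge 195 mm off in +y: 100 mm wide, top 220 mm high. Place and yaw (up to 0.25 rad) vary.
- carrier_mid (a point): Weight carrier, aluminium, 0.4 kg, stands upright: tube 43 mm outer, 33 inner diameter, 44 long, open below (goes over the piston), then plate 90 wide, 6 thick, then solid spigot to pick it by: 32 wide, 22 high (top 6 tapers to 24). Total 72 high. Point on its axis 36 mm above its foot, z up. Home: foot on the seat, point 36 mm above the seat.
- weight_wide_mid (a point): Wide weight, bright steel, 0.85 kg, lies flat: disc 76 mm wide, 26 thick; on top a solid spigot to pick it by, 32 wide, 22 high (top 6 tapers to 24). Total 48 high. Round recess below, 39 wide, 23 deep, drops over the spigot of the piece beneath until disc rests on disc or plate. Point on its axis 24 mm above its underside, z up; 74 mm above piston_seat when stacked.
- weight_middle_mid (a point): Middle weight, bright steel, 0.55 kg, lies flat: disc 64 mm wide, 26 thick; on top a solid spigot to pick it by, 32 wide, 22 high (top 6 tapers to 24). Total 48 high. Round recess below, 39 wide, 23 deep, drops over the spigot of the piece beneath until disc rests on disc or plate. Point on its axis 24 mm above its underside, z up; 100 mm above piston_seat when stacked.
- weight_narrow_mid (a point): Narrow weight, bright steel, 0.31 kg, lies flat: disc 52 mm wide, 26 thick; on top a solid spigot to pick it by, 32 wide, 22 high (top 6 tapers to 24). Total 48 high. Round recess below, 39 wide, 23 deep, drops over the spigot of the piece beneath until disc rests on disc or plate. Point on its axis 24 mm above its underside, z up; 126 mm above piston_seat when stacked.
- adapter: Bystander, loose: brass pipe adapter standing on the bench among the weights, 25 mm diameter, 34 mm high; origin at the centre of its foot.
- transmitter: Bystander, loose: blue pressure transmitter, a drum 72 mm in diameter and 94 mm long lying on its side with a steel stem reaching 76 mm out along its +x; 82 mm high; origin on the bench under the middle of the drum.
- wrench: Bystander, loose: steel wrench 170 mm long lying flat; origin on the bench under it.
- jar: Bystander, loose: small jar with a yellow cap, 40 mm diameter, 48 mm high; origin at the centre of its foot.

How it is judged:
On the way, in this order (a step that is already met when the one before it is completed fails the run):
1. the carrier is fully home over the piston (z of carrier_mid in the frame of piston_seat between 0.033 and 0.039 m and horizontal distance between carrier_mid and piston_seat below 0.006 m and angle between carrier_mid's own z axis and vertical below 0.06 rad), for 0.2 s.
2. the wide weight sits flat on the carrier (z of weight_wide_mid in the frame of piston_seat between 0.071 and 0.077 m and horizontal distance between weight_wide_mid and carrier_mid below 0.006 m and angle between weight_wide_mid's own z axis and vertical below 0.06 rad), for 0.2 s.
3. the middle weight sits flat on the wide one (z of weight_middle_mid in the frame of piston_seat between 0.097 and 0.103 m and horizontal distance between weight_middle_mid and weight_wide_mid below 0.006 m and angle between weight_middle_mid's own z axis and vertical below 0.06 rad), for 0.2 s.
4. the narrow weight sits flat on the middle one (z of weight_narrow_mid in the frame of piston_seat between 0.123 and 0.129 m and horizontal distance between weight_narrow_mid and weight_middle_mid below 0.006 m and angle between weight_narrow_mid's own z axis and vertical below 0.06 rad), for 0.2 s.
At the end, for the whole second after the job is handed in: Carrier, wide, middle and narrow weight stand in that order from the bottom on the piston seat: each at its seated height within 3 mm, centred on the piece below (the carrier on the piston) within 6 mm, upright within 0.06 rad, released and at rest (all of step 1 and all of step 2 and all of step 3 and all of step 4 and linear speed of each of carrier, weight_wide, weight_middle, weight_narrow below 0.01 m/s and angular speed of each of carrier, weight_wide, weight_middle, weight_narrow below 0.1 rad/s); the robot touches nothing.
It fails at once if the carrier or a weight is dropped (falls free faster than 0.5 m/s, a drop of about 13 mm) ((linear speed of carrier above 0.5 m/s and contact force between carrier and the fingers below 0.05 N) or (linear speed of weight_wide above 0.5 m/s and contact force between weight_wide and the fingers below 0.05 N) or (linear speed of weight_middle above 0.5 m/s and contact force between weight_middle and the fingers below 0.05 N) or (linear speed of weight_narrow above 0.5 m/s and contact force between weight_narrow and the fingers below 0.05 N)).
It fails at once if the adapter, transmitter, wrench or jar is disturbed (moved more than 25 mm) (distance of any of adapter, transmitter, wrench, jar from where it was at the start of the episode above 0.025 m).
It also fails if it takes over 96 s, if anything falls off the work surface, if the arm or the gripper's body presses on something with over 40 N, if the wrist force passes 120 N, or if a joint passes its speed limit or range.

## Robot

A 7-joint arm with a two-finger parallel gripper is mounted at the origin on the work surface. World frame = base frame: x ahead of the robot, y to its left, z up, the work surface at z = 0. Lengths are in m, angles in rad, forces in N, time in s.
With the tool pointing down it reaches from about 0.425 to 0.925 m from the base axis. Payload 6.8 kg.
Tool frame: the origin (TCP) lies midway between the tips of the shut fingers; the grasp point (between the pads) lies 19 mm behind it; z points along the fingers, y is the line along which they close (so a half turn about z gives the same grasp; the last joint's range is limited). The gripper opens to 85 mm and grips with 20 to 120 N. Pads are 22 mm wide; open, the fingers measure 114 mm over their backs; the gripper's body (76 mm by 85 mm) begins 54 mm behind the grasp point. The pads swing forward as they close: fully open they stand 13 mm farther back than shut.
Start: joints at [1.003, 0.477, 0.022, 1.555, -0.011, 1.109, -0.083], TCP at [0.3, -0.605, 0.204] pointing down, gripper open.
Joint ranges: [-2.96, 2.96], [-0.34, 2.1], [-1.41, 1.46], [0.24, 2.44], [-1.37, 4.51], [0.17, 1.92], [-2.96, 2.96]. Speed limits (rad/s): [2.39, 2.39, 3.14, 3.14, 3.14, 3.14, 3.14].

## Interface

Orientations are given as a rotation vector (axis times angle).
In Python, from bench import r gives the robot as it stands. The module is installed in compiled form; this text tells all that it offers.
- The arm moves only by the tool apply_moves, never from a script. Its argument "rows" is a list of rows, each a list of 6 numbers: the shift along the tool's x, y, z scaled (see below), then the turn, a rotation vector about the tool's x, y, z scaled (see below). A call has 1 to 5 rows; each row is the pose to reach, as a shift and turn from the pose commanded when the call began, along the tool's axes at that moment; what a row does not reach only later rows make up. The controller multiplies each number of a shift by 0.25 m and each number of a turn by 90 degrees. A row lasts 1/8 s, in which the tool goes at most 62.5 mm and 10.7 degrees, less where a joint would pass 70% of its speed; a pose out of reach is approached as far as the arm can. A call with a number of a shift or a turn outside -1 to 1 is refused whole. A call with a gripper value outside its range is refused whole. "claw" is the opening, from 0 (shut) to 1 (fully open), set as the call begins (left out, the last holds). The fingers move at their own pace and stop on an object; "newtons" is the grip in N (left out, the last holds). Time passes only in rows, so rows that repeat a pose let the fingers close. It gives the time, the measured TCP pose, the force, the opening and the grip force at its end, in the units of the state.
- r.get_obs(): the state, without advancing time (a new reading comes with each control period).
- r.grab_frame(name): name is "side" or "top" or "wrist"; returns a dict with "pixels" (400x640x3 uint8, red, green, blue), "intrinsics" (3x3 intrinsics, pixels), "eye" and "attitude" of the camera in the world. Camera axes: x right, y up, looking along -z (the intrinsics and any distortion apply to the point x, -y, -z); pixel columns grow to the right and rows downward; lengths in m; the calibration is good to about 2 mm. A picture is of the moment at which its call begins. There is no depth.
- r.hand_in(): hands the job in; it is judged then, once.
Trained networks look in a picture, given as the dict that the camera call returned (one of the last four; its "shot" number tells which), for a name from the list of things; names that differ only in an ending like _2 or _b are one class to them, and where a whole thing is asked for, a point or a joint stands for the part that bears it (a point fixed in the world has none). Each returns a list of dicts, best first, with "conf" (0 to 1); they miss things now and then, are a little off and sometimes report something else, mostly with a low value. They report only what shows in the picture. A call takes as long as a camera call.
- r.search_frame(picture, thing): "rect" ([left, top, width, height] in pixels, round what is visible of it).
- r.outline_of(picture, thing): "pixels" (400x640 bool, what is visible of it) and "rect" ([left, top, width, height] in pixels, round what is visible of it).
- r.landmark_of(picture, thing): "point" ([column, row] in pixels: a listed point, or the origin of a listed thing).
The state is a dict: "clock": time; "joints": joint angles; "qvel": joint speeds; "tau": joint torques, N m; "tcp_pos": TCP position; "orientation": TCP orientation; "contact_force": force on the tool from outside, world axes, zero at the start; "moment": the same for the moment, N m; "grip_width": finger opening in m; "gripper_force": force on a finger pad.
Only numpy, scipy, OpenCV 4.12 (cv2) and the standard library are available. Lean on these libraries where they do the work, as an engineer would, in place of code of your own. Each camera call takes 0.05 s, during which the arm holds its last target. There are 200 camera calls.

## Working session

There is one attempt and no reset: what is moved stays moved. The work goes in short steps, Python scripts to look and compute and a tool call to move; the robot and the scene stay as the last step left them, time stands still between calls to the robot, and variables do not carry over. Pictures are saved under pics/ and viewed, at most 14 in all, crops included, and the job is handed in when it is done.

Besides the shell and the picture viewer there is one more tool, called after ">>>" by a JSON object that holds its "name" and its "arguments". apply_moves: Moves the arm, as the interface text tells. Its arguments: {"type":"object","properties":{"rows":{"type":"array","items":{"type":"array","items":{"type":"number"}}},"claw":{"type":"number"},"newtons":{"type":"number"}},"required":["rows"]}

```bash
mkdir -p pics; cat > h.py <<'E'
from bench import r
import numpy as np, cv2
from scipy.spatial.transform import Rotation as R
def att(f):
    a=np.array(f["attitude"],float)
    return a if a.shape==(3,3) else (R.from_rotvec(a).as_matrix() if a.size==3 else R.from_quat(a).as_matrix())
def ray(f,uv):
    K=np.array(f["intrinsics"]); d=np.linalg.inv(K)@np.array([uv[0],uv[1],1.])
    d=att(f)@np.array([d[0],-d[1],-d[2]]); return np.array(f["eye"]),d
def at_z(f,uv,z):
    e,d=ray(f,uv); return e+d*(z-e[2])/d[2]
def proj(f,p):
    c=att(f).T@(np.array(p)-np.array(f["eye"])); q=np.array(f["intrinsics"])@np.array([c[0],-c[1],-c[2]]); return q[:2]/q[2]
def tri(obs):
    A=np.zeros((3,3));b=np.zeros(3)
    for f,uv in obs:
        e,d=ray(f,uv); d=d/np.linalg.norm(d); P=np.eye(3)-np.outer(d,d); A+=P;b+=P@e
    return np.linalg.solve(A,b)
def save(f,n): cv2.imwrite(f"pics/{n}.png",cv2.cvtColor(f["pixels"],cv2.COLOR_RGB2BGR))
E
cat > a.py <<'E'
from h import *
np.set_printoptions(precision=4,suppress=True)
s=r.get_obs();print(s["clock"],s["tcp_pos"],s["orientation"],s["contact_force"])
F={n:r.grab_frame(n) for n in("side","top","wrist")}
for n,f in F.items():
    save(f,n+"0"); print(n,{k:v for k,v in f.items() if k!="pixels"})
Z=dict(piston_seat=.085,carrier_mid=.036,weight_wide_mid=.024,weight_middle_mid=.024,weight_narrow_mid=.024,adapter=0,transmitter=0,wrench=0,jar=0)
for t,z in Z.items():
    for n,f in F.items():
        for o in r.landmark_of(f,t)[:2]: print(t,n,round(o["conf"],2),np.round(o["point"],1),at_z(f,o["point"],z))
print(r.get_obs()["clock"])
E
python3 a.py
```

```text
0.0 [ 0.2992 -0.6043  0.2033] [-3.0572 -0.7156  0.0009] [-0.0263 -0.2552 -0.7513]
side {'intrinsics': array([[479.8431,   0.    , 323.7415],
       [  0.    , 479.8431, 199.9159],
       [  0.    ,   0.    ,   1.    ]]), 'eye': array([0.4173, 0.6537, 0.7553]), 'attitude': array([ 0.1553, -1.2147, -2.6873]), 'shot': 1}
top {'intrinsics': array([[396.4681,   0.    , 320.5348],
       [  0.    , 396.4681, 193.356 ],
       [  0.    ,   0.    ,   1.    ]]), 'eye': array([ 0.4183, -0.0803,  1.1414]), 'attitude': array([ 0.1408, -0.1437, -1.5534]), 'shot': 2}
wrist {'intrinsics': array([[338.5301,   0.    , 317.6999],
       [  0.    , 338.5301, 200.3941],
       [  0.    ,   0.    ,   1.    ]]), 'eye': array([ 0.3605, -0.5738,  0.3725]), 'attitude': array([-0.2457,  0.1548, -1.1031]), 'shot': 3}
piston_seat side 0.68 [284.4 293.8] [0.6063 0.1639 0.085 ]
piston_seat top 0.7 [231.6 195.6] [0.6028 0.1593 0.085 ]
piston_seat top 0.65 [434.3 249.7] [ 0.4647 -0.3836  0.085 ]
carrier_mid side 0.6 [305.7 221.5] [ 0.6281 -0.0684  0.036 ]
carrier_mid side 0.28 [331.1 173.3] [ 0.6082 -0.2445  0.036 
[... 572 characters left out ...]
4  -0.2522  0.024 ]
adapter side 0.65 [355.9 209.9] [ 0.5332 -0.1653  0.    ]
adapter top 0.62 [350.3 228.4] [ 0.5262 -0.1682  0.    ]
adapter top 0.53 [352.3 146.5] [ 0.7715 -0.1745  0.    ]
transmitter side 0.86 [258.3 199.5] [ 0.7687 -0.1563  0.    ]
transmitter top 0.76 [350.4 149.6] [ 0.7618 -0.1688  0.    ]
wrench side 0.83 [340.6 146.2] [ 0.6166 -0.4119  0.    ]
wrench top 0.93 [436.5 194. ] [ 0.6303 -0.4208  0.    ]
wrench top 0.7 [433.9 248.3] [ 0.4724 -0.407   0.    ]
jar side 0.87 [395.2 155. ] [ 0.4663 -0.3992  0.    ]
jar side 0.67 [355.8 210. ] [ 0.5334 -0.1649  0.    ]
jar top 0.57 [437.8 248.8] [ 0.4711 -0.4181  0.    ]
jar top 0.44 [437.  193.1] [ 0.633  -0.4224  0.    ]
1.5
```

View pics/top0.png

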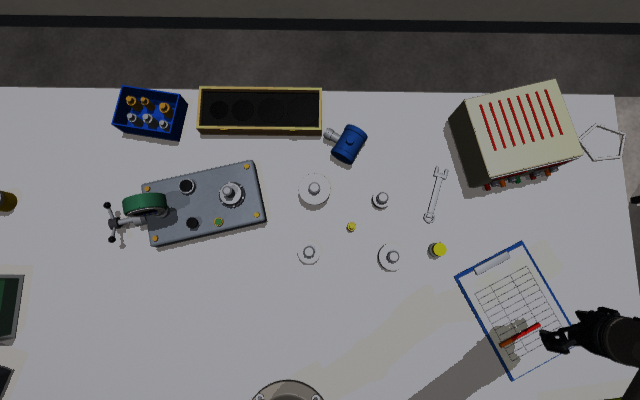

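View pics/side0.png

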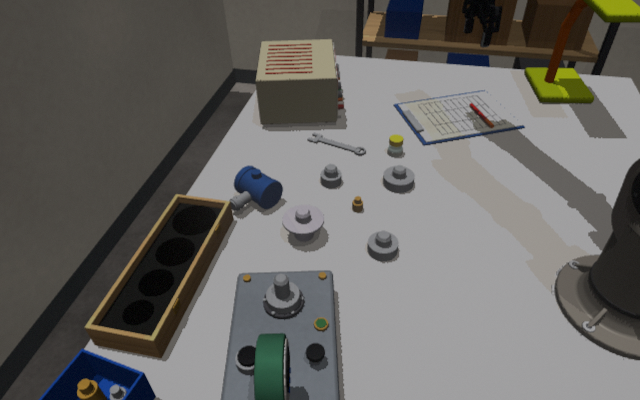

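```bash
cat >> h.py <<'E'
np.set_printoptions(precision=4,suppress=True)
def plan(p,yaw=None):
    "tool-frame units to reach world TCP p, pointing straight down, tool x at yaw"
    s=r.get_obs(); T=R.from_rotvec(s["orientation"]).as_matrix(); t=np.array(s["tcp_pos"])
    y0=np.arctan2(T[1,0],T[0,0]); y=y0 if yaw is None else yaw
    G=np.array([[np.cos(y),np.sin(y),0],[np.sin(y),-np.cos(y),0],[0,0,-1.]])
    sh=T.T@(np.array(p)-t)/.25; rv=R.from_matrix(T.T@G).as_rotvec()/(np.pi/2)
    print("clock",s["clock"],"tcp",t,"yaw",round(y0,3),"SHIFT",sh,"TURN",rv,"dist",np.linalg.norm(sh)*.25)
E
python3 - <<'E'
from h import *
F={n:r.grab_frame(n) for n in("side","top","wrist")}
P=dict(piston_seat=[(284.4,293.8),(231.6,195.6)],carrier=[(305.7,221.5),(314.6,183.9)],wide=[(393.2,174),(393.6,258.1)],mid=[(380,238.1),(308.4,254.5)],nar=[(330.5,173.8),(380.2,193.9)],adapter=[(355.9,209.9),(350.3,228.4)],jar=[(395.2,155),(437.8,248.8)])
for k,v in P.items(): print(k,tri([(F["side"],v[0]),(F["top"],v[1])]))
f=F["wrist"]; s=r.get_obs(); T=R.from_rotvec(s["orientation"]).as_matrix();t=s["tcp_pos"]
print("eye in tool",T.T@(f["eye"]-t)); 
for uv in [(320,200),(320,0),(320,400),(0,200),(640,200)]: print(uv,T.T@(at_z(f,uv,.03)-t))
print("tcp px",proj(f,t), s["joints"])
plan([.64,-.08,.22],0.46)
E
```

```text
piston_seat [0.6056 0.1606 0.0805]
carrier [ 0.6371 -0.0648  0.0408]
wide [ 0.4521 -0.2866  0.0235]
mid [ 0.4568 -0.0496  0.0368]
nar [ 0.6171 -0.2517  0.0291]
adapter [ 0.5301 -0.1682 -0.0028]
jar [ 0.4697 -0.4232 -0.0171]
eye in tool [ 0.0684 -0.0005 -0.1691]
(320, 200) [-0.0283  0.0018  0.1743]
(320, 0) [0.1594 0.0014 0.1743]
(320, 400) [-0.2911  0.0024  0.1743]
(0, 200) [-0.0284 -0.3355  0.1743]
(640, 200) [-0.0281  0.3389  0.1743]
tcp px [318.7688 237.4095] [ 1.0029  0.477   0.0224  1.5554 -0.0115  1.1093 -0.0831]
clock 1.65 tcp [ 0.2995 -0.6049  0.2043] yaw 0.46 SHIFT [ 2.1521 -1.2773 -0.0628] TURN [ 0.     -0.     -0.0001] dist 0.6258411064325771
```

>>> {"name": "apply_moves", "arguments": {"rows": [[0.72, -0.43, -0.03, 0, 0, 0], [0.72, -0.43, -0.03, 0, 0, 0], [0.72, -0.43, -0.03, 0, 0, 0], [0.72, -0.43, -0.03, 0, 0, 0]], "claw": 1, "newtons": 60}}

```text
clock: 2.15
tcp_pos: [0.4164, -0.4243, 0.2123]
orientation: [-3.056, -0.725, -0.003]
contact_force: [-0.4, -0.7, 0.1]
grip_width: 0.0854
gripper_force: 0.0
```

>>> {"name": "apply_moves", "arguments": {"rows": [[0.72, -0.43, -0.03, 0, 0, 0], [0.72, -0.43, -0.03, 0, 0, 0], [0.72, -0.43, -0.03, 0, 0, 0], [0.72, -0.43, -0.03, 0, 0, 0]]}}

```text
clock: 2.65
tcp_pos: [0.5294, -0.2475, 0.2198]
orientation: [-3.056, -0.726, -0.003]
contact_force: [-0.7, -0.6, 0.8]
grip_width: 0.0851
gripper_force: 0.0
```

>>> {"name": "apply_moves", "arguments": {"rows": [[0.71, -0.41, -0.03, 0, 0, 0], [0.71, -0.41, -0.03, 0, 0, 0], [0.71, -0.41, -0.03, 0, 0, 0], [0.71, -0.41, -0.03, 0, 0, 0], [0.71, -0.41, -0.03, 0, 0, 0]]}}

```text
clock: 3.28
tcp_pos: [0.6406, -0.0808, 0.2266]
orientation: [-3.058, -0.719, 0.0]
contact_force: [-1.1, -0.5, 0.2]
grip_width: 0.0858
gripper_force: 0.0
```

```bash
cat >> h.py <<'E'
C={"carrier_mid":[(0,.0215),(.044,.045),(.05,.045),(.066,.016),(.072,.012)]}
for n,w in(("wide",.038),("middle",.032),("narrow",.026)): C[f"weight_{n}_mid"]=[(0,w),(.026,w),(.042,.016),(.048,.012)]
def hull(f,xy,prof,z0=0):
    a=np.linspace(0,2*np.pi,60); pts=[proj(f,(xy[0]+q*np.cos(t),xy[1]+q*np.sin(t),z0+z)) for z,q in prof for t in a]
    return cv2.convexHull(np.float32(pts))
def cen(c): m=cv2.moments(c); return np.array([m["m10"],m["m01"]])/m["m00"],m["m00"]
def locate(f,name,z0=0,hint=None):
    "axis xy: mask centroid matched with the projected model's silhouette centroid"
    out=[]
    for o in r.outline_of(f,name):
        m=o["pixels"].astype(np.uint8); cs=cv2.findContours(m,cv2.RETR_EXTERNAL,cv2.CHAIN_APPROX_NONE)[0]
        if not cs: continue
        c=cv2.convexHull(max(cs,key=cv2.contourArea)); g,A=cen(c)
        xy=at_z(f,g,z0+.03)[:2]
        for _ in range(6):
            h,B=cen(hull(f,xy,C[name],z0)); xy=xy+at_z(f,g,z0+.03)[:2]-at_z(f,h,z0+.03)[:2]
        print(name,"conf",round(o["conf"],2),"xy",xy,"area ratio",round(A/B,3)); out.append(xy)
    return out
E
python3 - <<'E'
from h import *
f=r.grab_frame("wrist");save(f,"w1")
x=locate(f,"carrier_mid")
for o in r.landmark_of(f,"carrier_mid"): print(o["conf"],at_z(f,o["point"],.036))
for n in ("weight_middle_mid","weight_narrow_mid"): locate(f,n)
for o in r.landmark_of(f,"piston_seat"): print("seat",o["conf"],o["point"],at_z(f,o["point"],.085))
plan([x[0][0],x[0][1],.11])
E
```

```text
carrier_mid conf 0.65 xy [ 0.6307 -0.0619] area ratio 0.971
0.56 [ 0.6303 -0.0627  0.036 ]
weight_narrow_mid conf 0.73 xy [ 0.6141 -0.2524] area ratio 0.745
seat 0.79 [50.2, 90.6] [0.6078 0.1648 0.085 ]
clock 3.575 tcp [ 0.6397 -0.084   0.2269] yaw 0.457 SHIFT [ 0.0071 -0.0955  0.4675] TURN [0.0004 0.0003 0.    ] dist 0.11931272601196694
```

View pics/w1.png

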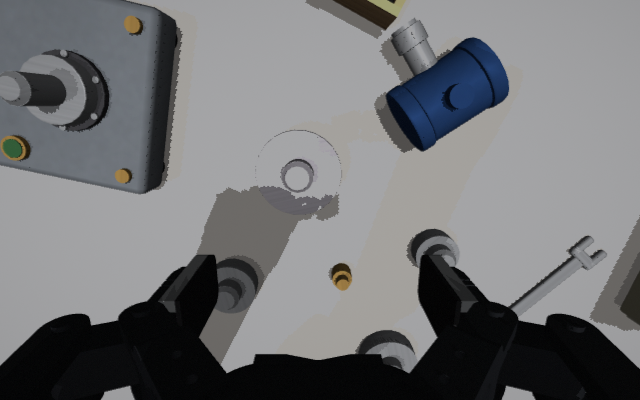

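>>> {"name": "apply_moves", "arguments": {"rows": [[0.007, -0.095, 0.2, 0, 0, 0], [0.007, -0.095, 0.45, 0, 0, 0], [0.007, -0.095, 0.45, 0, 0, 0], [0.007, -0.095, 0.45, 0, 0, 0]]}}

```text
clock: 4.08
tcp_pos: [0.6327, -0.0608, 0.1165]
orientation: [3.059, 0.713, 0.004]
contact_force: [-0.3, 0.7, 0.9]
grip_width: 0.0854
gripper_force: 0.0
```

```bash
python3 - <<'E'
from h import *
f=r.grab_frame("wrist");save(f,"w2")
x=locate(f,"carrier_mid")
g=cv2.cvtColor(f["pixels"],cv2.COLOR_RGB2BGR)
for c,z in ((0,0),(1,0)): pass
h=hull(f,x[0],C["carrier_mid"]).astype(int); cv2.polylines(g,[h],True,(0,0,255),1)
for z,q in C["carrier_mid"][3:]: cv2.polylines(g,[hull(f,x[0],[(z,q)]).astype(int)],True,(0,255,0),1)
cv2.imwrite("pics/w2o.png",g)
plan([x[0][0],x[0][1],.053])
E
```

```text
carrier_mid conf 0.8 xy [ 0.6308 -0.0621] area ratio 0.968
clock 4.175 tcp [ 0.6336 -0.0605  0.1175] yaw 0.459 SHIFT [-0.0141  0.0002  0.2581] TURN [ 0.0017 -0.0028 -0.    ] dist 0.06461001481717378
```

View pics/w2o.png

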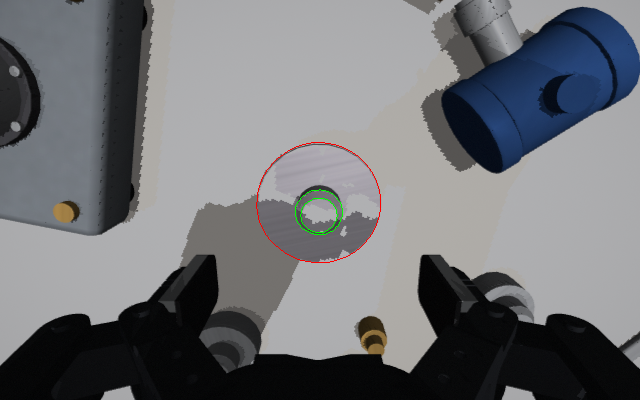

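>>> {"name": "apply_moves", "arguments": {"rows": [[-0.012, 0, 0.15, 0, 0, 0], [-0.012, 0, 0.25, 0, 0, 0], [-0.012, 0, 0.25, 0, 0, 0], [-0.012, 0, 0.25, 0, 0, 0]]}}

```text
clock: 4.68
tcp_pos: [0.6305, -0.0613, 0.0541]
orientation: [3.058, 0.715, 0.005]
contact_force: [0.4, -0.2, -0.1]
grip_width: 0.0852
gripper_force: 0.0
```

>>> {"name": "apply_moves", "arguments": {"rows": [[0, 0, 0, 0, 0, 0], [0, 0, 0, 0, 0, 0], [0, 0, 0, 0, 0, 0], [0, 0, 0, 0, 0, 0], [0, 0, 0, 0, 0, 0]], "claw": 0}}

```text
clock: 5.3
tcp_pos: [0.6287, -0.0612, 0.0518]
orientation: [3.059, 0.716, -0.0]
contact_force: [-0.5, -0.5, 0.9]
grip_width: -0.0001
gripper_force: 0.0
```

```bash
python3 - <<'E'
from h import *
f=r.grab_frame("wrist");s=r.grab_frame("side")
u=proj(s,[.631,-.061,.05]).astype(int);print(u)
a=cv2.resize(s["pixels"][u[1]-75:u[1]+75,u[0]-100:u[0]+100],(400,300),interpolation=cv2.INTER_CUBIC)
b=cv2.resize(f["pixels"][50:350,120:520],(400,300))
g=np.hstack([a,b]);cv2.imwrite("pics/m1.png",g[:,:,::-1]);print(r.get_obs())
E
```

```text
[303 218]
{'clock': 5.4, 'joints': array([ 0.1352,  0.5847, -0.1865,  1.7722,  0.1434,  0.7981, -1.2324]), 'qvel': array([ 0.0007,  0.0008,  0.0004, -0.0025, -0.0006, -0.0004, -0.0005]), 'tau': array([  0.0013, -60.1523,  -1.6372, -22.2853,   0.0098,   0.0025,
         0.0001]), 'tcp_pos': array([ 0.6286, -0.0611,  0.0517]), 'orientation': array([-3.0589, -0.7158,  0.0002]), 'contact_force': array([-0.2654,  0.7511,  0.3606]), 'moment': array([ 0.0001,  0.0039, -0.0409]), 'gripper_force': 0.0, 'grip_width': -1.8128202166395376e-05}
```

View pics/m1.png

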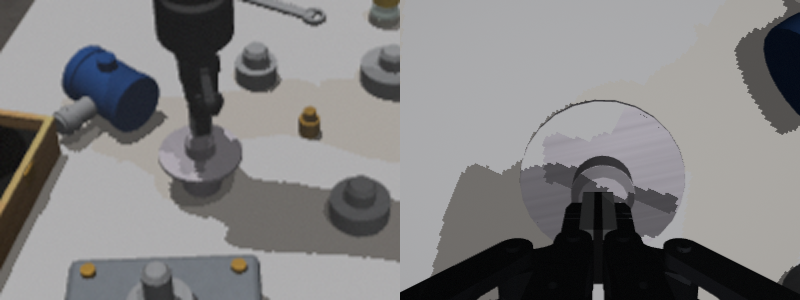

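```bash
python3 - <<'E'
from h import *
f=r.grab_frame("wrist");s=r.grab_frame("side")
x=locate(f,"carrier_mid");locate(s,"carrier_mid")
o=r.get_obs();T=R.from_rotvec(o["orientation"]).as_matrix();t=o["tcp_pos"]
im=[]
for F,k,(w,h) in((s,6,(66,50)),(f,3,(133,100))):
    u=proj(F,t); x0,y0=int(u[0]-w/2),int(u[1]-h/2)
    g=cv2.resize(F["pixels"][y0:y0+h,x0:x0+w],None,fx=k,fy=k,interpolation=cv2.INTER_CUBIC)
    g=np.ascontiguousarray(g[:300,:396])
    P=lambda p:tuple(int(v) for v in (proj(F,p)-[x0,y0])*k)
    for i in (-.011,0,.011):
        cv2.line(g,P(t+T@[i,0,0]),P(t+T@[i,0,-.03]),(255,0,0),1)
    for z,q in C["carrier_mid"][1:]:
        cv2.polylines(g,[np.array([P((*(x[0]+q*np.array([np.cos(a),np.sin(a)])),z)) for a in np.linspace(0,6.3,50)])],True,(0,255,0),1)
    im.append(g)
cv2.imwrite("pics/m2.png",np.hstack(im)[:,:,::-1])
E
```

```text
carrier_mid conf 0.83 xy [ 0.6327 -0.0611] area ratio 0.921
carrier_mid conf 0.74 xy [ 0.6333 -0.0631] area ratio 0.926
```

View pics/m2.png

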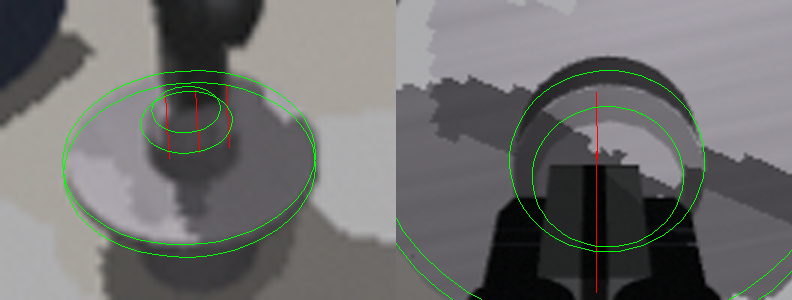

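>>> {"name": "apply_moves", "arguments": {"rows": [[0, 0, 0, 0, 0, 0], [0, 0, 0, 0, 0, 0], [0, 0, 0, 0, 0, 0], [0, 0, 0, 0, 0, 0], [0, 0, 0, 0, 0, 0]], "claw": 1}}

```text
clock: 6.22
tcp_pos: [0.6287, -0.0611, 0.0518]
orientation: [3.059, 0.716, 0.0]
contact_force: [0.1, 0.3, -0.1]
grip_width: 0.0853
gripper_force: 0.0
```

>>> {"name": "apply_moves", "arguments": {"rows": [[0.005, 0, 0.03, 0, 0, 0], [0.005, 0, 0.07, 0, 0, 0], [0.005, 0, 0.07, 0, 0, 0]]}}

```text
clock: 6.6
tcp_pos: [0.6287, -0.0606, 0.0329]
orientation: [-3.058, -0.716, 0.004]
contact_force: [-0.3, -0.3, -0.2]
grip_width: 0.0854
gripper_force: 0.0
```

>>> {"name": "apply_moves", "arguments": {"rows": [[0, 0, 0, 0, 0, 0], [0, 0, 0, 0, 0, 0], [0, 0, 0, 0, 0, 0], [0, 0, 0, 0, 0, 0]], "claw": 0}}

```text
clock: 7.1
tcp_pos: [0.6306, -0.061, 0.0351]
orientation: [3.058, 0.715, 0.002]
contact_force: [-1.4, -0.2, 3.0]
grip_width: 0.0281
gripper_force: 58.8
```

>>> {"name": "apply_moves", "arguments": {"rows": [[0, 0, 0, 0, 0, 0], [0, 0, 0, 0, 0, 0], [0, 0, 0, 0, 0, 0]], "claw": 0.7}}

```text
clock: 7.48
tcp_pos: [0.6296, -0.0604, 0.0341]
orientation: [-3.059, -0.716, 0.0]
contact_force: [-0.3, -0.7, 0.1]
grip_width: 0.0596
gripper_force: 0.0
```

>>> {"name": "apply_moves", "arguments": {"rows": [[0, 0, 0.03, 0, 0, 0], [0, 0, 0.055, 0, 0, 0], [0, 0, 0.055, 0, 0, 0]]}}

```text
clock: 7.85
tcp_pos: [0.6291, -0.0605, 0.0196]
orientation: [-3.058, -0.716, 0.003]
contact_force: [0.4, -0.2, -0.1]
grip_width: 0.0596
gripper_force: 0.0
```

>>> {"name": "apply_moves", "arguments": {"rows": [[0, 0, 0, 0, 0, 0], [0, 0, 0, 0, 0, 0], [0, 0, 0, 0, 0, 0], [0, 0, 0, 0, 0, 0]], "claw": 0}}

```text
clock: 8.35
tcp_pos: [0.632, -0.0612, 0.0228]
orientation: [3.058, 0.715, 0.006]
contact_force: [-1.5, -1.0, 10.4]
grip_width: 0.0297
gripper_force: 59.1
```

```bash
python3 - <<'E'
from h import *
f=r.grab_frame("wrist");s=r.grab_frame("side");o=r.get_obs();t=o["tcp_pos"];print(t,o["grip_width"],o["contact_force"])
locate(f,"carrier_mid")
im=[]
for F,k,(w,h) in((s,6,(66,50)),(f,2,(198,150))):
    u=proj(F,t); x0,y0=int(u[0]-w/2),int(u[1]-h/2)
    im.append(cv2.resize(F["pixels"][y0:y0+h,x0:x0+w],None,fx=k,fy=k,interpolation=cv2.INTER_CUBIC))
cv2.imwrite("pics/m3.png",np.hstack(im)[:,:,::-1])
E
```

```text
[ 0.6319 -0.0612  0.0229] 0.029797660012123 [-0.2556 -1.374  10.7774]
carrier_mid conf 0.65 xy [ 0.6316 -0.0607] area ratio 0.941
```

View pics/m3.png

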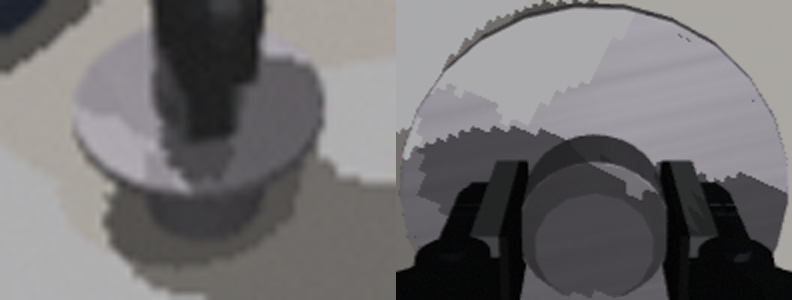

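>>> {"name": "apply_moves", "arguments": {"rows": [[0, 0, -0.03, 0, 0, 0], [0, 0, -0.2, 0, 0, 0], [0, 0, -0.42, 0, 0, 0], [0.15, -0.42, -0.64, 0, 0, 0], [0.15, -0.42, -0.64, 0, 0, 0]]}}

```text
clock: 9.12
tcp_pos: [0.6161, 0.0508, 0.1814]
orientation: [-3.06, -0.713, 0.001]
contact_force: [0.7, 0.6, -3.7]
grip_width: 0.0296
gripper_force: 60.9
```

>>> {"name": "apply_moves", "arguments": {"rows": [[0.04, -0.12, 0, 0, 0, 0], [0.04, -0.12, 0, 0, 0, 0], [0.04, -0.12, 0, 0, 0, 0]]}}

```text
clock: 9.5
tcp_pos: [0.6118, 0.0805, 0.1798]
orientation: [3.058, 0.715, -0.003]
contact_force: [0.1, -0.1, -4.3]
grip_width: 0.03
gripper_force: 61.0
```

```bash
python3 - <<'E'
from h import *
f=r.grab_frame("wrist")
for n,F in(("w",f),("s",r.grab_frame("side")),("t",r.grab_frame("top"))):
    for o in r.landmark_of(F,"piston_seat")[:1]: print(n,o["conf"],o["point"],at_z(F,o["point"],.085))
    for o in r.landmark_of(F,"carrier_mid")[:1]: print(n,"car",o["conf"],o["point"],at_z(F,o["point"],r.get_obs()["tcp_pos"][2]+.013))
print(r.get_obs()["tcp_pos"],r.get_obs()["grip_width"])
save(f,"w4")
E
```

```text
w 0.96 [219.0, 148.1] [0.6096 0.1655 0.085 ]
w car 0.65 [321.0, 252.9] [0.6097 0.0783 0.1932]
s 0.63 [278.0, 293.3] [0.6176 0.1651 0.085 ]
s car 0.61 [291.5, 214.2] [0.6103 0.0767 0.1934]
t 0.39 [306.2, 253.4] [ 0.4508 -0.0454  0.085 ]
t car 0.76 [255.3, 181.4] [0.6199 0.0787 0.1935]
[0.6125 0.0811 0.1805] 0.02943916433983919
```

View pics/w4.png

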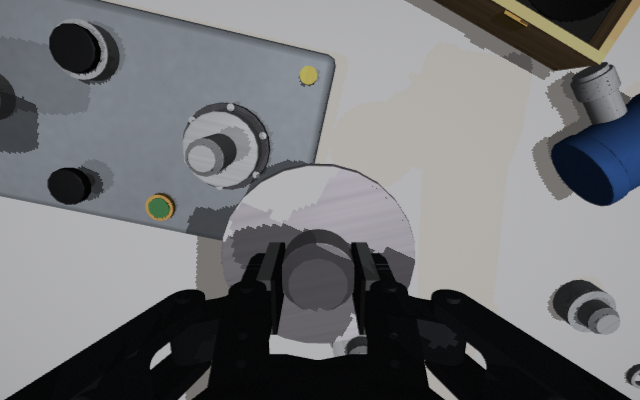

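```bash
cat >> h.py <<'E'
def overlay(F,fn,circs,box,k):
    x0,y0,w,h=box; g=cv2.resize(F["pixels"][y0:y0+h,x0:x0+w,::-1],None,fx=k,fy=k,interpolation=cv2.INTER_CUBIC)
    for (x,y,z,q) in circs:
        cv2.polylines(g,[np.array([((proj(F,(x+q*np.cos(a),y+q*np.sin(a),z))-[x0,y0])*k).astype(int) for a in np.linspace(0,6.3,50)])],True,(0,0,255),1)
    cv2.imwrite(f"pics/{fn}.png",g)
E
python3 - <<'E'
from h import *
f=r.grab_frame("wrist");o=r.get_obs();t=o["tcp_pos"]
x,y=.6096,.1655
b=t[2]-.0228
overlay(f,"w5",[(x,y,.085,.03),(x,y,.123,.013),(x,y,.128,.009),(t[0],t[1],b+.05,.045),(t[0],t[1],b+.066,.016)],(165,95,260,195),3)
print(t)
E
```

```text
[0.6125 0.0813 0.1805]
```

View pics/w5.png

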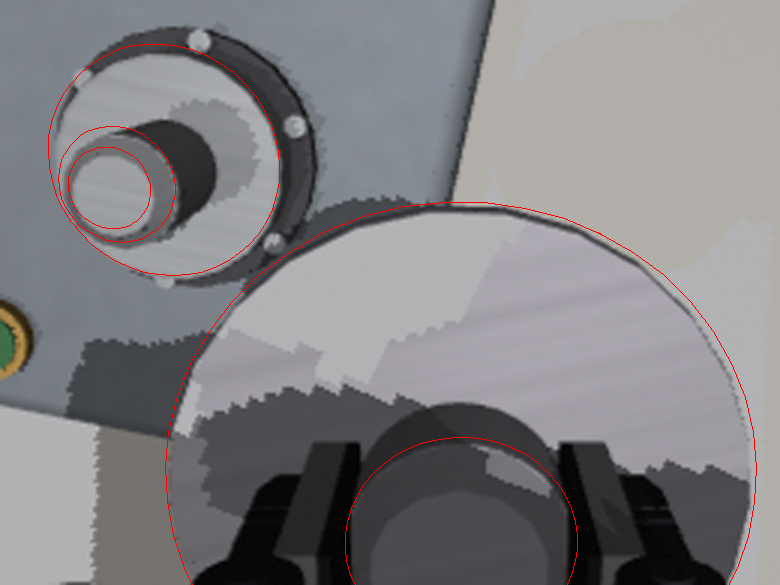

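```bash
python3 -c "
from h import *
plan([.609,.1647,.175],.459)"
```

```text
clock 10.0 tcp [0.6125 0.0813 0.1805] yaw 0.459 SHIFT [ 0.1354 -0.3053  0.0221] TURN [-0.      0.      0.0003] dist 0.08368750519348728
```

>>> {"name": "apply_moves", "arguments": {"rows": [[0.06, -0.15, 0, 0, 0, 0], [0.135, -0.305, 0.0, 0, 0, 0], [0.135, -0.305, 0.02, 0, 0, 0], [0.135, -0.305, 0.02, 0, 0, 0], [0.135, -0.305, 0.02, 0, 0, 0]]}}

```text
clock: 10.62
tcp_pos: [0.6092, 0.1631, 0.1755]
orientation: [3.059, 0.713, -0.0]
contact_force: [-0.9, -0.7, -3.5]
grip_width: 0.0302
gripper_force: 61.1
```

```bash
python3 -c "
from h import *
plan([.609,.1647,.14],.459);plan([.609,.1647,.109],.459)"
```

```text
clock 10.625 tcp [0.6092 0.1631 0.1755] yaw 0.458 SHIFT [ 0.0023 -0.0062  0.142 ] TURN [ 0.0005  0.0003 -0.0008] dist 0.035531891401011845
clock 10.625 tcp [0.6092 0.1631 0.1755] yaw 0.458 SHIFT [ 0.0023 -0.0063  0.266 ] TURN [ 0.0005  0.0003 -0.0008] dist 0.06651479330700011
```

>>> {"name": "apply_moves", "arguments": {"rows": [[0.002, -0.006, 0.04, 0, 0, 0], [0.002, -0.006, 0.08, 0, 0, 0], [0.002, -0.006, 0.12, 0, 0, 0], [0.002, -0.006, 0.15, 0, 0, 0], [0.002, -0.006, 0.15, 0, 0, 0]]}}

```text
clock: 11.25
tcp_pos: [0.6081, 0.1661, 0.1371]
orientation: [3.059, 0.716, -0.003]
contact_force: [-0.1, -0.4, -4.1]
grip_width: 0.0296
gripper_force: 61.1
```

>>> {"name": "apply_moves", "arguments": {"rows": [[0, 0, 0.03, 0, 0, 0], [0, 0, 0.06, 0, 0, 0], [0, 0, 0.085, 0, 0, 0], [0, 0, 0.1, 0, 0, 0], [0, 0, 0.1, 0, 0, 0]]}}

```text
clock: 11.88
tcp_pos: [0.6084, 0.1663, 0.1127]
orientation: [3.059, 0.716, -0.001]
contact_force: [-0.5, 0.6, -3.2]
grip_width: 0.0298
gripper_force: 61.1
```

>>> {"name": "apply_moves", "arguments": {"rows": [[0, 0, 0.01, 0, 0, 0], [0, 0, 0.02, 0, 0, 0], [0, 0, 0.02, 0, 0, 0]]}}

```text
clock: 12.25
tcp_pos: [0.6087, 0.1663, 0.1081]
orientation: [3.059, 0.716, 0.0]
contact_force: [0.1, -0.5, -4.7]
grip_width: 0.0295
gripper_force: 61.0
```

>>> {"name": "apply_moves", "arguments": {"rows": [[0, 0, 0.005, 0, 0, 0], [0, 0, 0.01, 0, 0, 0], [0, 0, 0.01, 0, 0, 0]]}}

```text
clock: 12.62
tcp_pos: [0.6091, 0.1665, 0.1079]
orientation: [3.059, 0.716, 0.002]
contact_force: [-5.5, -1.0, 11.7]
grip_width: 0.0299
gripper_force: 64.8
```

>>> {"name": "apply_moves", "arguments": {"rows": [[0, 0, -0.008, 0, 0, 0], [0, 0, -0.008, 0, 0, 0], [0, 0, -0.008, 0, 0, 0], [0, 0, -0.008, 0, 0, 0]], "claw": 0.75}}

```text
clock: 13.12
tcp_pos: [0.6086, 0.1663, 0.1074]
orientation: [-3.059, -0.716, 0.0]
contact_force: [-0.1, 1.1, 0.1]
grip_width: 0.0642
gripper_force: 0.0
```

>>> {"name": "apply_moves", "arguments": {"rows": [[0, 0, -0.1, 0, 0, 0], [0, 0, -0.35, 0, 0, 0], [0, 0, -0.35, 0, 0, 0], [0, 0, -0.35, 0, 0, 0]]}}

```text
clock: 13.62
tcp_pos: [0.6086, 0.1663, 0.195]
orientation: [3.059, 0.716, 0.0]
contact_force: [-0.6, -0.0, -0.5]
grip_width: 0.0639
gripper_force: 0.0
```

```bash
python3 - <<'E'
from h import *
f=r.grab_frame("wrist");x=locate(f,"carrier_mid",.085)[0];b=.085
overlay(f,"w6",[(x[0],x[1],b+.05,.045),(x[0],x[1],b+.066,.016),(x[0],x[1],b+.072,.012)],(220,120,200,150),3)
plan([.455,-.286,.20],.459)
E
```

```text
carrier_mid conf 0.65 xy [0.6081 0.1665] area ratio 0.977
clock 13.725 tcp [0.6077 0.166  0.1936] yaw 0.46 SHIFT [-1.3499  1.3489 -0.0226] TURN [-0.0002  0.0016  0.0005] dist 0.4771082874298941
```

View pics/w6.png

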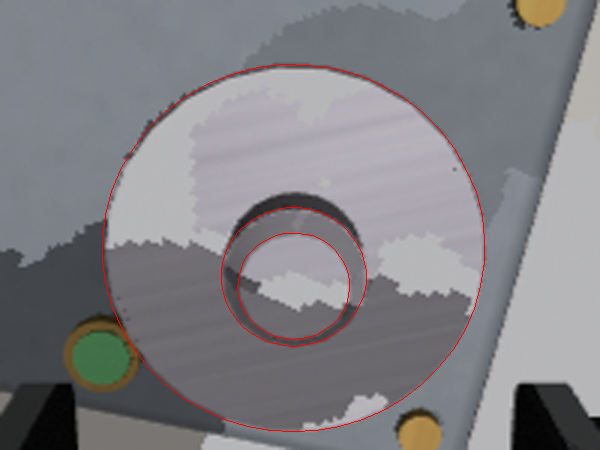

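>>> {"name": "apply_moves", "arguments": {"rows": [[-0.67, 0.67, -0.02, 0, 0, 0], [-0.67, 0.67, -0.02, 0, 0, 0], [-0.67, 0.67, -0.02, 0, 0, 0], [-0.67, 0.67, -0.02, 0, 0, 0]], "claw": 1}}

```text
clock: 14.22
tcp_pos: [0.5309, -0.0609, 0.1988]
orientation: [-3.06, -0.713, 0.004]
contact_force: [0.9, -1.4, 0.5]
grip_width: 0.0856
gripper_force: 0.0
```

>>> {"name": "apply_moves", "arguments": {"rows": [[-0.68, 0.68, 0, 0, 0, 0], [-0.68, 0.68, 0, 0, 0, 0], [-0.68, 0.68, 0.1, 0, 0, 0], [-0.68, 0.68, 0.2, 0, 0, 0], [-0.68, 0.68, 0.2, 0, 0, 0]]}}

```text
clock: 14.85
tcp_pos: [0.4509, -0.2892, 0.1464]
orientation: [-3.059, -0.703, 0.011]
contact_force: [0.4, 0.1, -0.4]
grip_width: 0.0852
gripper_force: 0.0
```

```bash
python3 - <<'E'
from h import *
f=r.grab_frame("wrist");x=locate(f,"weight_wide_mid")[0]
overlay(f,"w7",[(*x,z,q) for z,q in C["weight_wide_mid"]],(200,110,240,180),3)
plan([*x,.065],.459)
E
```

```text
weight_wide_mid conf 0.91 xy [ 0.446  -0.2815] area ratio 0.97
clock 14.95 tcp [ 0.4549 -0.2857  0.1486] yaw 0.458 SHIFT [-0.0239 -0.0298  0.3345] TURN [-0.0017  0.0011 -0.0004] dist 0.08417047574602268
```

View pics/w7.png

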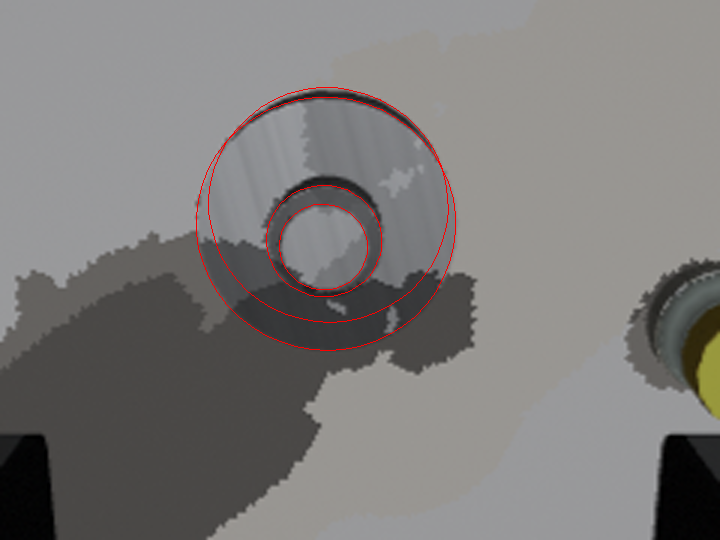

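>>> {"name": "apply_moves", "arguments": {"rows": [[-0.024, -0.03, 0.15, 0, 0, 0], [-0.024, -0.03, 0.35, 0, 0, 0], [-0.024, -0.03, 0.48, 0, 0, 0], [-0.024, -0.03, 0.48, 0, 0, 0]]}}

```text
clock: 15.45
tcp_pos: [0.4467, -0.279, 0.0284]
orientation: [-3.054, -0.72, 0.004]
contact_force: [-1.0, 1.5, 0.1]
grip_width: 0.0852
gripper_force: 0.0
```

```bash
python3 - <<'E'
from h import *
plan([.446,-.2815,.003],.459)
E
```

```text
clock 15.45 tcp [ 0.4467 -0.279   0.0284] yaw 0.463 SHIFT [-0.0068  0.0079  0.1017] TURN [-0.0027  0.0012  0.0025] dist 0.02556045088375666
```

>>> {"name": "apply_moves", "arguments": {"rows": [[-0.004, 0.002, 0.05, 0, 0, 0], [-0.004, 0.002, 0.1, 0, 0, 0], [-0.004, 0.002, 0.1, 0, 0, 0]]}}

```text
clock: 15.82
tcp_pos: [0.4463, -0.2824, 0.0047]
orientation: [-3.058, -0.716, 0.001]
contact_force: [0.3, -0.1, 0.7]
grip_width: 0.0854
gripper_force: 0.0
```

>>> {"name": "apply_moves", "arguments": {"rows": [[0, 0, 0, 0, 0, 0], [0, 0, 0, 0, 0, 0], [0, 0, 0, 0, 0, 0], [0, 0, 0, 0, 0, 0], [0, 0, 0, 0, 0, 0]], "claw": 0, "newtons": 80}}

```text
clock: 16.45
tcp_pos: [0.4466, -0.2826, 0.0058]
orientation: [-3.059, -0.716, -0.0]
contact_force: [-1.9, 1.3, 8.9]
grip_width: 0.0283
gripper_force: 78.3
```

>>> {"name": "apply_moves", "arguments": {"rows": [[0, 0, 0, 0, 0, 0], [0, 0, 0, 0, 0, 0], [0, 0, 0.01, 0, 0, 0], [0, 0, 0.016, 0, 0, 0], [0, 0, 0.016, 0, 0, 0]], "claw": 0.7}}

```text
clock: 17.08
tcp_pos: [0.4465, -0.2826, 0.0008]
orientation: [-3.059, -0.716, 0.0]
contact_force: [0.7, 1.1, 0.4]
grip_width: 0.0598
gripper_force: 0.0
```

>>> {"name": "apply_moves", "arguments": {"rows": [[0, 0, 0, 0, 0, 0], [0, 0, 0, 0, 0, 0], [0, 0, 0, 0, 0, 0], [0, 0, 0, 0, 0, 0]], "claw": 0, "newtons": 80}}

```text
clock: 17.58
tcp_pos: [0.4466, -0.2826, 0.0016]
orientation: [-3.059, -0.716, -0.0]
contact_force: [-1.9, 0.9, 5.5]
grip_width: 0.0292
gripper_force: 78.6
```

>>> {"name": "apply_moves", "arguments": {"rows": [[0, 0, -0.02, 0, 0, 0], [0, 0, -0.15, 0, 0, 0], [0, 0, -0.38, 0, 0, 0], [0, 0, -0.62, 0, 0, 0], [0, 0, -0.76, 0, 0, 0]]}}

```text
clock: 18.2
tcp_pos: [0.4466, -0.2828, 0.1934]
orientation: [3.058, 0.715, 0.002]
contact_force: [0.7, 0.3, -8.4]
grip_width: 0.0288
gripper_force: 81.5
```

>>> {"name": "apply_moves", "arguments": {"rows": [[0.3, -0.3, 0, 0, 0, 0], [0.68, -0.68, 0, 0, 0, 0], [0.68, -0.68, 0, 0, 0, 0], [0.68, -0.68, 0, 0, 0, 0], [0.68, -0.68, 0, 0, 0, 0]]}}

```text
clock: 18.82
tcp_pos: [0.5236, -0.0486, 0.1903]
orientation: [-3.052, -0.729, 0.001]
contact_force: [0.6, -1.3, -7.7]
grip_width: 0.0287
gripper_force: 81.3
```

```bash
python3 - <<'E'
from h import *
print(r.get_obs()["grip_width"]);plan([.608,.166,.192],.459)
E
```

```text
0.02870559588743891
clock 18.825 tcp [ 0.5236 -0.0486  0.1903] yaw 0.469 SHIFT [ 0.689  -0.6131 -0.0048] TURN [-0.0021 -0.0002  0.0064] dist 0.23057608463605928
```

>>> {"name": "apply_moves", "arguments": {"rows": [[0.3, -0.27, 0, 0, 0, 0], [0.69, -0.62, 0, 0, 0, 0], [0.69, -0.62, 0, 0, 0, 0], [0.69, -0.62, 0, 0, 0, 0], [0.69, -0.62, 0, 0, 0, 0]]}}

```text
clock: 19.45
tcp_pos: [0.6083, 0.1655, 0.1896]
orientation: [-3.054, -0.725, 0.003]
contact_force: [-1.0, -0.7, -8.2]
grip_width: 0.0286
gripper_force: 81.5
```

>>> {"name": "apply_moves", "arguments": {"rows": [[0, 0, 0, 0, 0, 0], [0, 0, 0, 0, 0, 0]]}}

```text
clock: 19.7
tcp_pos: [0.6088, 0.158, 0.1904]
orientation: [3.059, 0.712, -0.003]
contact_force: [1.0, -0.5, -8.0]
grip_width: 0.0288
gripper_force: 81.5
```

```bash
python3 - <<'E'
from h import *
plan([.608,.166,.16],.459)
f=r.grab_frame("wrist");t=r.get_obs()["tcp_pos"];b=t[2]-.0016
c=(.6081,.1665)
overlay(f,"w8",[(*t[:2],b+z,q) for z,q in C["weight_wide_mid"][1:]]+[(*c,.135,.045)],(200,120,260,200),3)
E
```

```text
clock 19.7 tcp [0.6088 0.158  0.1904] yaw 0.457 SHIFT [ 0.0113 -0.0303  0.1215] TURN [ 0.0006  0.0013 -0.0012] dist 0.03142665118884821
```

View pics/w8.png

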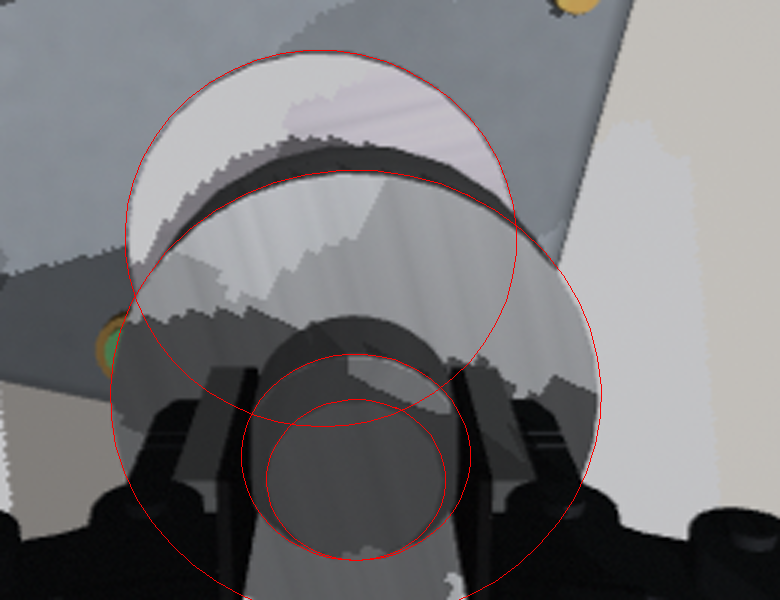

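>>> {"name": "apply_moves", "arguments": {"rows": [[0.012, -0.032, 0, 0, 0, 0], [0.012, -0.032, 0.03, 0, 0, 0], [0.012, -0.032, 0.06, 0, 0, 0], [0.012, -0.032, 0.08, 0, 0, 0], [0.012, -0.032, 0.08, 0, 0, 0]]}}

```text
clock: 20.38
tcp_pos: [0.608, 0.1687, 0.1702]
orientation: [3.059, 0.716, -0.002]
contact_force: [0.2, 0.1, -7.7]
grip_width: 0.0284
gripper_force: 81.5
```

```bash
python3 - <<'E'
from h import *
plan([.6081,.1665,.140],.459)
E
```

```text
clock 20.375 tcp [0.608  0.1687 0.1702] yaw 0.46 SHIFT [-0.0033  0.008   0.1208] TURN [-0.0001  0.0009  0.0004] dist 0.030284945833461297
```

>>> {"name": "apply_moves", "arguments": {"rows": [[-0.003, 0.007, 0, 0, 0, 0], [-0.003, 0.007, 0.02, 0, 0, 0], [-0.003, 0.007, 0.03, 0, 0, 0], [-0.003, 0.007, 0.03, 0, 0, 0], [-0.003, 0.007, 0.03, 0, 0, 0]]}}

```text
clock: 21.0
tcp_pos: [0.6086, 0.1673, 0.1636]
orientation: [-3.059, -0.716, -0.0]
contact_force: [-0.7, -0.1, -7.8]
grip_width: 0.0288
gripper_force: 81.5
```

```bash
python3 - <<'E'
from h import *
plan([.6081,.1665,.140],.459)
E
```

```text
clock 21.0 tcp [0.6086 0.1673 0.1636] yaw 0.46 SHIFT [-0.0032  0.0018  0.0945] TURN [ 0.     -0.0001  0.0006] dist 0.02365307679043793
```

>>> {"name": "apply_moves", "arguments": {"rows": [[-0.003, 0.002, 0.02, 0, 0, 0], [-0.003, 0.002, 0.04, 0, 0, 0], [-0.003, 0.002, 0.06, 0, 0, 0], [-0.003, 0.002, 0.08, 0, 0, 0], [-0.003, 0.002, 0.09, 0, 0, 0]]}}

```text
clock: 21.62
tcp_pos: [0.6079, 0.1663, 0.1405]
orientation: [3.059, 0.716, -0.001]
contact_force: [-0.3, 0.1, -8.1]
grip_width: 0.0288
gripper_force: 81.5
```

>>> {"name": "apply_moves", "arguments": {"rows": [[0, 0, 0.005, 0, 0, 0], [0, 0, 0.01, 0, 0, 0], [0, 0, 0.01, 0, 0, 0]]}}

```text
clock: 22.0
tcp_pos: [0.6081, 0.1664, 0.1386]
orientation: [3.059, 0.716, 0.0]
contact_force: [0.4, 0.4, -7.2]
grip_width: 0.0287
gripper_force: 81.5
```

>>> {"name": "apply_moves", "arguments": {"rows": [[0, 0, 0.004, 0, 0, 0], [0, 0, 0.008, 0, 0, 0], [0, 0, 0.008, 0, 0, 0]]}}

```text
clock: 22.38
tcp_pos: [0.6082, 0.1664, 0.1367]
orientation: [-3.059, -0.716, -0.001]
contact_force: [0.3, 0.0, -6.4]
grip_width: 0.0289
gripper_force: 82.0
```

>>> {"name": "apply_moves", "arguments": {"rows": [[0, 0, 0.004, 0, 0, 0], [0, 0, 0.008, 0, 0, 0], [0, 0, 0.008, 0, 0, 0]]}}

```text
clock: 22.75
tcp_pos: [0.6089, 0.1667, 0.1367]
orientation: [-3.059, -0.716, -0.004]
contact_force: [-3.9, -2.1, 6.1]
grip_width: 0.0288
gripper_force: 83.2
```

>>> {"name": "apply_moves", "arguments": {"rows": [[0, 0, -0.006, 0, 0, 0], [0, 0, -0.006, 0, 0, 0], [0, 0, -0.006, 0, 0, 0], [0, 0, -0.006, 0, 0, 0]], "claw": 0.75}}

```text
clock: 23.25
tcp_pos: [0.6082, 0.1664, 0.136]
orientation: [-3.059, -0.716, -0.0]
contact_force: [-0.2, 0.4, -0.0]
grip_width: 0.0642
gripper_force: 0.0
```

>>> {"name": "apply_moves", "arguments": {"rows": [[0, 0, -0.1, 0, 0, 0], [0, 0, -0.35, 0, 0, 0], [0, 0, -0.35, 0, 0, 0], [0, 0, -0.35, 0, 0, 0]]}}

```text
clock: 23.75
tcp_pos: [0.608, 0.1663, 0.2235]
orientation: [3.059, 0.716, 0.0]
contact_force: [-0.9, 0.3, -0.6]
grip_width: 0.064
gripper_force: 0.0
```

```bash
python3 - <<'E'
from h import *
f=r.grab_frame("wrist");x=locate(f,"weight_wide_mid",.135)
plan([.451,-.046,.2],.459)
E
```

```text
weight_wide_mid conf 0.65 xy [0.6086 0.1674] area ratio 0.993
clock 23.85 tcp [0.6073 0.1659 0.2221] yaw 0.46 SHIFT [-0.9361  0.4824  0.0907] TURN [-0.0001  0.0015  0.0005] dist 0.26424460815312406
```

>>> {"name": "apply_moves", "arguments": {"rows": [[-0.4, 0.2, 0, 0, 0, 0], [-0.93, 0.48, 0, 0, 0, 0], [-0.93, 0.48, 0, 0, 0, 0], [-0.93, 0.48, 0.1, 0, 0, 0], [-0.93, 0.48, 0.3, 0, 0, 0]], "claw": 1}}

```text
clock: 24.48
tcp_pos: [0.4523, -0.048, 0.1489]
orientation: [3.058, 0.707, 0.005]
contact_force: [0.8, -0.5, -0.9]
grip_width: 0.0857
gripper_force: 0.0
```

>>> {"name": "apply_moves", "arguments": {"rows": [[0, 0, 0.05, 0, 0, 0], [0, 0, 0.05, 0, 0, 0], [0, 0, 0.05, 0, 0, 0]]}}

```text
clock: 24.85
tcp_pos: [0.4549, -0.0431, 0.1373]
orientation: [3.058, 0.719, 0.004]
contact_force: [0.4, 0.2, 1.1]
grip_width: 0.0855
gripper_force: 0.0
```

```bash
python3 - <<'E'
from h import *
f=r.grab_frame("wrist");x=locate(f,"weight_middle_mid")[0]
for o in r.landmark_of(f,"weight_middle_mid"): print(o["conf"],at_z(f,o["point"],.024))
plan([*x,.03],.459)
E
```

```text
weight_middle_mid conf 0.61 xy [ 0.4559 -0.0497] area ratio 0.964
0.91 [ 0.4583 -0.0482  0.024 ]
0.5 [ 0.6098 -0.2519  0.024 ]
clock 25.0 tcp [ 0.4543 -0.0437  0.1372] yaw 0.461 SHIFT [-0.0058  0.024   0.4286] TURN [ 0.0006 -0.0013  0.0012] dist 0.10733721157330375
```

>>> {"name": "apply_moves", "arguments": {"rows": [[-0.005, 0.024, 0.1, 0, 0, 0], [-0.005, 0.024, 0.26, 0, 0, 0], [-0.005, 0.024, 0.26, 0, 0, 0], [-0.005, 0.024, 0.26, 0, 0, 0], [-0.005, 0.024, 0.26, 0, 0, 0]]}}

```text
clock: 25.62
tcp_pos: [0.4559, -0.0502, 0.0726]
orientation: [3.058, 0.716, 0.004]
contact_force: [0.6, 0.1, -0.7]
grip_width: 0.0854
gripper_force: 0.0
```

```bash
python3 - <<'E'
from h import *
f=r.grab_frame("wrist");x=locate(f,"weight_middle_mid")[0]
overlay(f,"w9",[(*x,z,q) for z,q in C["weight_middle_mid"]],(200,120,240,180),3)
plan([*x,.001],.459)
E
```

```text
weight_middle_mid conf 0.64 xy [ 0.4559 -0.0498] area ratio 0.978
clock 25.725 tcp [ 0.4555 -0.0503  0.0722] yaw 0.46 SHIFT [ 0.0021 -0.0014  0.2849] TURN [ 0.0007 -0.0012  0.0005] dist 0.07122532322970113
```

View pics/w9.png

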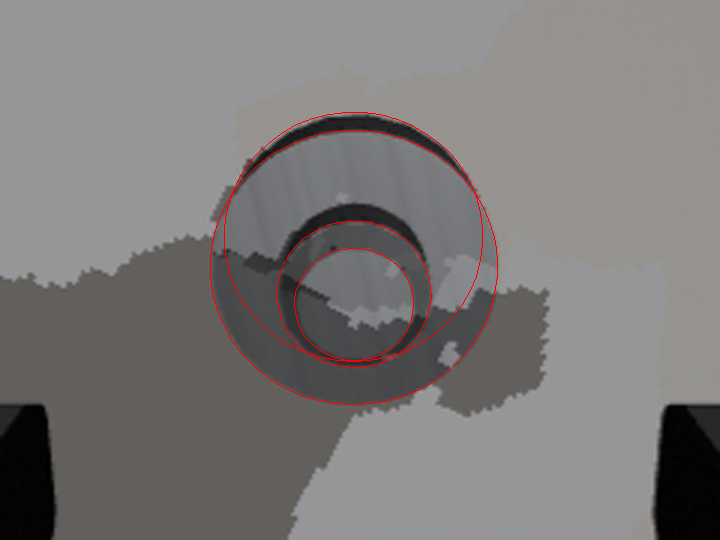

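>>> {"name": "apply_moves", "arguments": {"rows": [[0.002, -0.001, 0.1, 0, 0, 0], [0.002, -0.001, 0.2, 0, 0, 0], [0.002, -0.001, 0.284, 0, 0, 0], [0.002, -0.001, 0.284, 0, 0, 0]]}}

```text
clock: 26.22
tcp_pos: [0.4541, -0.0498, -0.0005]
orientation: [-3.058, -0.716, 0.003]
contact_force: [-0.3, 0.3, 0.2]
grip_width: 0.0852
gripper_force: 0.0
```

>>> {"name": "apply_moves", "arguments": {"rows": [[0, 0, 0, 0, 0, 0], [0, 0, 0, 0, 0, 0], [0, 0, 0, 0, 0, 0], [0, 0, 0, 0, 0, 0], [0, 0, 0, 0, 0, 0]], "claw": 0, "newtons": 70}}

```text
clock: 26.85
tcp_pos: [0.4556, -0.0501, 0.0012]
orientation: [3.058, 0.715, 0.002]
contact_force: [-2.6, 0.6, 9.9]
grip_width: 0.0295
gripper_force: 68.3
```

>>> {"name": "apply_moves", "arguments": {"rows": [[0, 0, -0.02, 0, 0, 0], [0, 0, -0.2, 0, 0, 0], [0, 0, -0.45, 0, 0, 0], [0, 0, -0.7, 0, 0, 0], [0, 0, -0.87, 0, 0, 0]]}}

```text
clock: 27.48
tcp_pos: [0.4546, -0.0498, 0.2201]
orientation: [3.058, 0.716, 0.003]
contact_force: [1.3, 0.4, -6.2]
grip_width: 0.0293
gripper_force: 71.3
```

>>> {"name": "apply_moves", "arguments": {"rows": [[0.4, -0.2, 0, 0, 0, 0], [0.93, -0.49, 0, 0, 0, 0], [0.93, -0.49, 0, 0, 0, 0], [0.93, -0.49, 0, 0, 0, 0], [0.93, -0.49, 0, 0, 0, 0]]}}

```text
clock: 28.1
tcp_pos: [0.6087, 0.1685, 0.2162]
orientation: [-3.054, -0.724, 0.002]
contact_force: [-1.7, 0.2, -5.8]
grip_width: 0.029
gripper_force: 71.1
```

>>> {"name": "apply_moves", "arguments": {"rows": [[0, 0, 0, 0, 0, 0], [0, 0, 0, 0, 0, 0], [0, 0, 0, 0, 0, 0]]}}

```text
clock: 28.48
tcp_pos: [0.6084, 0.1611, 0.2176]
orientation: [3.059, 0.712, -0.001]
contact_force: [-0.0, -0.2, -5.0]
grip_width: 0.0289
gripper_force: 71.1
```

```bash
python3 - <<'E'
from h import *
plan([.6083,.1668,.19],.459)
E
```

```text
clock 28.475 tcp [0.6084 0.1611 0.2176] yaw 0.458 SHIFT [ 0.0097 -0.0209  0.1105] TURN [ 0.0006  0.0005 -0.0009] dist 0.028215390110729793
```

>>> {"name": "apply_moves", "arguments": {"rows": [[0.007, -0.016, 0, 0, 0, 0], [0.007, -0.016, 0.03, 0, 0, 0], [0.007, -0.016, 0.06, 0, 0, 0], [0.007, -0.016, 0.06, 0, 0, 0], [0.007, -0.016, 0.06, 0, 0, 0]]}}

```text
clock: 29.1
tcp_pos: [0.6087, 0.1675, 0.2024]
orientation: [-3.059, -0.716, 0.0]
contact_force: [-1.0, 0.0, -5.2]
grip_width: 0.029
gripper_force: 71.1
```

```bash
python3 - <<'E'
from h import *
plan([.6083,.1668,.166],.459)
E
```

```text
clock 29.1 tcp [0.6087 0.1675 0.2024] yaw 0.46 SHIFT [-0.0026  0.0016  0.1458] TURN [-0.      0.0001  0.0005] dist 0.03645645075999827
```

>>> {"name": "apply_moves", "arguments": {"rows": [[-0.003, 0.002, 0.03, 0, 0, 0], [-0.003, 0.002, 0.05, 0, 0, 0], [-0.003, 0.002, 0.07, 0, 0, 0], [-0.003, 0.002, 0.09, 0, 0, 0], [-0.003, 0.002, 0.1, 0, 0, 0]]}}

```text
clock: 29.72
tcp_pos: [0.6081, 0.1666, 0.1771]
orientation: [3.059, 0.716, -0.001]
contact_force: [1.1, 0.5, -5.5]
grip_width: 0.029
gripper_force: 71.1
```

>>> {"name": "apply_moves", "arguments": {"rows": [[0, 0, 0.02, 0, 0, 0], [0, 0, 0.035, 0, 0, 0], [0, 0, 0.045, 0, 0, 0], [0, 0, 0.045, 0, 0, 0]]}}

```text
clock: 30.22
tcp_pos: [0.6081, 0.1666, 0.1661]
orientation: [3.059, 0.716, -0.001]
contact_force: [1.0, 0.0, -5.6]
grip_width: 0.0293
gripper_force: 71.1
```

>>> {"name": "apply_moves", "arguments": {"rows": [[0, 0, 0.005, 0, 0, 0], [0, 0, 0.01, 0, 0, 0], [0, 0, 0.01, 0, 0, 0]]}}

```text
clock: 30.6
tcp_pos: [0.6082, 0.1666, 0.1637]
orientation: [3.059, 0.716, -0.0]
contact_force: [0.3, -0.1, -5.6]
grip_width: 0.0293
gripper_force: 71.1
```

>>> {"name": "apply_moves", "arguments": {"rows": [[0, 0, 0.004, 0, 0, 0], [0, 0, 0.008, 0, 0, 0], [0, 0, 0.008, 0, 0, 0]]}}

```text
clock: 30.98
tcp_pos: [0.6084, 0.1667, 0.1624]
orientation: [3.059, 0.716, 0.001]
contact_force: [-1.5, 0.3, -1.1]
grip_width: 0.0296
gripper_force: 71.7
```

>>> {"name": "apply_moves", "arguments": {"rows": [[0, 0, 0.003, 0, 0, 0], [0, 0, 0.006, 0, 0, 0], [0, 0, 0.006, 0, 0, 0]]}}

```text
clock: 31.35
tcp_pos: [0.6091, 0.1671, 0.1623]
orientation: [-3.059, -0.716, -0.004]
contact_force: [-3.9, -2.2, 8.0]
grip_width: 0.029
gripper_force: 72.5
```

Seated at the predicted height. Release, check, go to the narrow weight.

>>> {"name": "apply_moves", "arguments": {"rows": [[0, 0, -0.006, 0, 0, 0], [0, 0, -0.006, 0, 0, 0], [0, 0, -0.006, 0, 0, 0], [0, 0, -0.006, 0, 0, 0]], "claw": 0.75}}

```text
clock: 31.85
tcp_pos: [0.6082, 0.1667, 0.1617]
orientation: [-3.059, -0.716, 0.0]
contact_force: [-0.4, 1.7, -0.2]
grip_width: 0.0643
gripper_force: 0.0
```

>>> {"name": "apply_moves", "arguments": {"rows": [[0, 0, -0.1, 0, 0, 0], [0, 0, -0.32, 0, 0, 0], [0, 0, -0.32, 0, 0, 0], [0, 0, -0.32, 0, 0, 0]]}}

```text
clock: 32.35
tcp_pos: [0.6081, 0.1666, 0.2415]
orientation: [3.059, 0.716, -0.0]
contact_force: [-0.1, 0.1, -0.8]
grip_width: 0.0642
gripper_force: 0.0
```

```bash
python3 - <<'E'
from h import *
f=r.grab_frame("wrist");x=locate(f,"weight_middle_mid",.161)
plan([.612,-.250,.15],.459)
E
```

```text
weight_middle_mid conf 0.69 xy [0.6094 0.1682] area ratio 0.977
clock 32.45 tcp [0.6074 0.1663 0.2403] yaw 0.46 SHIFT [-0.7217  1.5005  0.3627] TURN [-0.0002  0.0015  0.0005] dist 0.4260162046774251
```

>>> {"name": "apply_moves", "arguments": {"rows": [[-0.15, 0.3, 0, 0, 0, 0], [-0.36, 0.75, 0, 0, 0, 0], [-0.36, 0.75, 0, 0, 0, 0], [-0.36, 0.75, 0, 0, 0, 0]], "claw": 1}}

```text
clock: 32.95
tcp_pos: [0.6097, -0.0473, 0.2403]
orientation: [3.06, 0.705, -0.005]
contact_force: [0.2, 0.5, 0.7]
grip_width: 0.0857
gripper_force: 0.0
```

>>> {"name": "apply_moves", "arguments": {"rows": [[-0.36, 0.75, 0.1, 0, 0, 0], [-0.36, 0.75, 0.2, 0, 0, 0], [-0.36, 0.75, 0.4, 0, 0, 0], [-0.36, 0.75, 0.4, 0, 0, 0], [-0.36, 0.75, 0.4, 0, 0, 0]]}}

```text
clock: 33.58
tcp_pos: [0.6095, -0.2524, 0.1369]
orientation: [-3.058, -0.707, 0.012]
contact_force: [-0.4, 0.5, 0.3]
grip_width: 0.0851
gripper_force: 0.0
```

>>> {"name": "apply_moves", "arguments": {"rows": [[0, 0, 0, 0, 0, 0], [0, 0, 0, 0, 0, 0]]}}

```text
clock: 33.83
tcp_pos: [0.6146, -0.247, 0.1428]
orientation: [-3.058, -0.72, -0.003]
contact_force: [-0.6, 0.1, 0.5]
grip_width: 0.0853
gripper_force: 0.0
```

```bash
python3 - <<'E'
from h import *
f=r.grab_frame("wrist");x=locate(f,"weight_narrow_mid")[0]
for o in r.landmark_of(f,"weight_narrow_mid"): print(o["conf"],at_z(f,o["point"],.024))
plan([*x,.06],.459)
E
```

```text
weight_narrow_mid conf 0.78 xy [ 0.6094 -0.2547] area ratio 0.963
0.6 [ 0.6102 -0.2541  0.024 ]
clock 33.975 tcp [ 0.6141 -0.248   0.1428] yaw 0.462 SHIFT [-0.029   0.0151  0.3312] TURN [ 0.0005 -0.0009  0.0017] dist 0.08319728877943894
```

>>> {"name": "apply_moves", "arguments": {"rows": [[-0.028, 0.015, 0.1, 0, 0, 0], [-0.028, 0.015, 0.28, 0, 0, 0], [-0.028, 0.015, 0.28, 0, 0, 0], [-0.028, 0.015, 0.28, 0, 0, 0], [-0.028, 0.015, 0.28, 0, 0, 0]]}}

```text
clock: 34.6
tcp_pos: [0.6103, -0.256, 0.0741]
orientation: [3.057, 0.716, 0.005]
contact_force: [-0.7, -0.6, 0.5]
grip_width: 0.0853
gripper_force: 0.0
```

```bash
python3 - <<'E'
from h import *
f=r.grab_frame("wrist");x=locate(f,"weight_narrow_mid")[0]
plan([*x,.001],.459)
E
```

```text
weight_narrow_mid conf 0.7 xy [ 0.6098 -0.2545] area ratio 0.967
clock 34.7 tcp [ 0.6098 -0.256   0.0735] yaw 0.46 SHIFT [ 0.0021 -0.0057  0.29  ] TURN [ 0.0012 -0.0012  0.0005] dist 0.0725243726858712
```

>>> {"name": "apply_moves", "arguments": {"rows": [[0.002, -0.005, 0.1, 0, 0, 0], [0.002, -0.005, 0.2, 0, 0, 0], [0.002, -0.005, 0.288, 0, 0, 0], [0.002, -0.005, 0.288, 0, 0, 0]]}}

```text
clock: 35.2
tcp_pos: [0.6074, -0.2539, -0.0017]
orientation: [-3.057, -0.716, 0.004]
contact_force: [0.1, -1.0, -0.4]
grip_width: 0.0852
gripper_force: 0.0
```

>>> {"name": "apply_moves", "arguments": {"rows": [[0, 0, 0, 0, 0, 0], [0, 0, 0, 0, 0, 0], [0, 0, 0, 0, 0, 0], [0, 0, 0, 0, 0, 0], [0, 0, 0, 0, 0, 0]], "claw": 0, "newtons": 60}}

```text
clock: 35.83
tcp_pos: [0.6095, -0.2548, 0.0011]
orientation: [3.058, 0.715, 0.002]
contact_force: [-0.4, 0.3, 5.1]
grip_width: 0.0294
gripper_force: 59.0
```

>>> {"name": "apply_moves", "arguments": {"rows": [[0, 0, -0.02, 0, 0, 0], [0, 0, -0.2, 0, 0, 0], [0, 0, -0.45, 0, 0, 0], [0, 0, -0.7, 0, 0, 0], [0, 0, -0.95, 0, 0, 0]]}}

```text
clock: 36.45
tcp_pos: [0.6077, -0.2541, 0.239]
orientation: [-3.058, -0.716, 0.001]
contact_force: [1.3, -1.2, -3.4]
grip_width: 0.0295
gripper_force: 59.9
```

>>> {"name": "apply_moves", "arguments": {"rows": [[0.15, -0.3, -0.03, 0, 0, 0], [0.36, -0.75, -0.03, 0, 0, 0], [0.36, -0.75, -0.03, 0, 0, 0], [0.36, -0.75, -0.03, 0, 0, 0], [0.36, -0.75, -0.03, 0, 0, 0]]}}

```text
clock: 37.08
tcp_pos: [0.6056, -0.0444, 0.2446]
orientation: [-3.057, -0.722, 0.001]
contact_force: [-1.0, -0.1, -3.2]
grip_width: 0.0294
gripper_force: 60.3
```

```bash
python3 - <<'E'
from h import *
plan([.6085,.165,.245],.459)
E
```

```text
clock 37.075 tcp [ 0.6056 -0.0444  0.2446] yaw 0.464 SHIFT [ 0.3849 -0.7439 -0.0013] TURN [-0.0004  0.0004  0.0029] dist 0.20938859854971956
```

>>> {"name": "apply_moves", "arguments": {"rows": [[0.15, -0.3, 0, 0, 0, 0], [0.38, -0.75, 0, 0, 0, 0], [0.38, -0.75, 0, 0, 0, 0], [0.38, -0.75, 0, 0, 0, 0], [0.38, -0.75, 0, 0, 0, 0]]}}

```text
clock: 37.7
tcp_pos: [0.6081, 0.1639, 0.2443]
orientation: [3.058, 0.718, -0.001]
contact_force: [0.1, -0.9, -2.7]
grip_width: 0.0297
gripper_force: 60.4
```

>>> {"name": "apply_moves", "arguments": {"rows": [[0, 0, 0, 0, 0, 0], [0, 0, 0, 0, 0, 0], [0, 0, 0, 0, 0, 0], [0, 0, 0, 0, 0, 0]]}}

```text
clock: 38.2
tcp_pos: [0.6081, 0.1632, 0.2449]
orientation: [3.059, 0.715, 0.0]
contact_force: [-0.9, -0.4, -3.6]
grip_width: 0.0299
gripper_force: 60.4
```

```bash
python3 - <<'E'
from h import *
plan([.6085,.167,.23],.459)
E
```

```text
clock 38.2 tcp [0.6081 0.1632 0.2449] yaw 0.459 SHIFT [ 0.0083 -0.0131  0.0594] TURN [ 0.0001 -0.     -0.    ] dist 0.015357801487024434
```

>>> {"name": "apply_moves", "arguments": {"rows": [[0.008, -0.013, 0, 0, 0, 0], [0.008, -0.013, 0.03, 0, 0, 0], [0.008, -0.013, 0.06, 0, 0, 0], [0.008, -0.013, 0.06, 0, 0, 0], [0.008, -0.013, 0.06, 0, 0, 0]]}}

```text
clock: 38.83
tcp_pos: [0.6083, 0.1675, 0.2297]
orientation: [3.059, 0.716, -0.0]
contact_force: [-0.2, 0.1, -2.4]
grip_width: 0.0294
gripper_force: 60.4
```

```bash
python3 - <<'E'
from h import *
plan([.6085,.167,.192],.459)
E
```

```text
clock 38.825 tcp [0.6083 0.1675 0.2297] yaw 0.46 SHIFT [-0.0003  0.0021  0.1508] TURN [-0.      0.0001  0.0004] dist 0.03770453219884784
```

>>> {"name": "apply_moves", "arguments": {"rows": [[0, 0.001, 0.03, 0, 0, 0], [0, 0.001, 0.05, 0, 0, 0], [0, 0.001, 0.07, 0, 0, 0], [0, 0.001, 0.09, 0, 0, 0], [0, 0.001, 0.1, 0, 0, 0]]}}

```text
clock: 39.45
tcp_pos: [0.6083, 0.1673, 0.2043]
orientation: [3.059, 0.716, -0.001]
contact_force: [0.2, 0.5, -3.7]
grip_width: 0.0294
gripper_force: 60.4
```

>>> {"name": "apply_moves", "arguments": {"rows": [[0, 0, 0.02, 0, 0, 0], [0, 0, 0.04, 0, 0, 0], [0, 0, 0.05, 0, 0, 0], [0, 0, 0.05, 0, 0, 0]]}}

```text
clock: 39.95
tcp_pos: [0.6083, 0.1673, 0.192]
orientation: [3.059, 0.716, -0.001]
contact_force: [-0.0, 0.7, -3.2]
grip_width: 0.0296
gripper_force: 60.4
```

>>> {"name": "apply_moves", "arguments": {"rows": [[0, 0, 0.005, 0, 0, 0], [0, 0, 0.01, 0, 0, 0], [0, 0, 0.01, 0, 0, 0]]}}

```text
clock: 40.33
tcp_pos: [0.6084, 0.1673, 0.1897]
orientation: [3.059, 0.716, -0.0]
contact_force: [-0.3, -0.8, -3.3]
grip_width: 0.0293
gripper_force: 60.4
```

>>> {"name": "apply_moves", "arguments": {"rows": [[0, 0, 0.004, 0, 0, 0], [0, 0, 0.008, 0, 0, 0], [0, 0, 0.008, 0, 0, 0]]}}

```text
clock: 40.7
tcp_pos: [0.6086, 0.1674, 0.1881]
orientation: [3.059, 0.716, 0.001]
contact_force: [-1.2, -0.1, -0.4]
grip_width: 0.0292
gripper_force: 60.7
```

>>> {"name": "apply_moves", "arguments": {"rows": [[0, 0, 0.003, 0, 0, 0], [0, 0, 0.006, 0, 0, 0], [0, 0, 0.006, 0, 0, 0]]}}

```text
clock: 41.08
tcp_pos: [0.6091, 0.1676, 0.188]
orientation: [-3.059, -0.716, -0.003]
contact_force: [-2.6, -0.9, 6.8]
grip_width: 0.0296
gripper_force: 61.3
```

>>> {"name": "apply_moves", "arguments": {"rows": [[0, 0, -0.006, 0, 0, 0], [0, 0, -0.006, 0, 0, 0], [0, 0, -0.006, 0, 0, 0], [0, 0, -0.006, 0, 0, 0]], "claw": 0.75}}

```text
clock: 41.58
tcp_pos: [0.6084, 0.1674, 0.1876]
orientation: [-3.059, -0.716, 0.0]
contact_force: [-0.7, -0.3, 0.1]
grip_width: 0.0641
gripper_force: 0.0
```

>>> {"name": "apply_moves", "arguments": {"rows": [[0, 0, -0.1, 0, 0, 0], [0, 0, -0.32, 0, 0, 0], [0, 0, -0.32, 0, 0, 0], [0, 0, -0.32, 0, 0, 0], [0, 0, -0.32, 0, 0, 0]]}}

```text
clock: 42.2
tcp_pos: [0.6077, 0.167, 0.2663]
orientation: [3.059, 0.716, -0.004]
contact_force: [-0.8, -0.1, 0.5]
grip_width: 0.0645
gripper_force: 0.0
```

```bash
python3 - <<'E'
from h import *
f=r.grab_frame("wrist");x=locate(f,"weight_narrow_mid",.187)[0]
s=r.grab_frame("side");g=s["pixels"][170:330,180:380,::-1]
c=(.6084,.167)
overlay(s,"fin",[(*c,.085+.05,.045),(*c,.161,.038),(*c,.187,.032),(*c,.213,.026),(*c,.229,.016)],(220,210,120,110),5)
E
```

```text
weight_narrow_mid conf 0.79 xy [0.6093 0.1685] area ratio 0.96
```

View pics/fin.png

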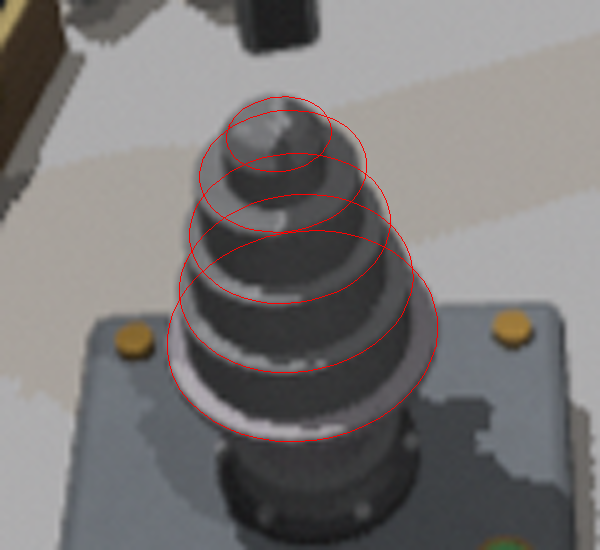

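The side view shows all four pieces stacked flat and concentric. The model rings line up with their rims, and the gripper is clear above the stack.

```bash
python3 -c "
from h import *
print(r.hand_in())"
```

```text
the job is handed in; nothing more can be done
None
```

The carrier is home on the piston with the wide, middle and narrow weights nested flat on it in that order. All are released, the gripper is clear, nothing else was touched, and I handed the job in at about 42 s; no verdict came back.

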